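# Index a flange to its next hole and lock the drilling fixture

## Task

The flange hole under the drill bush is done: draw the locking bolt of the indexing fixture clear of the notched plate, turn the bar knob four clicks clockwise (seen from above) so that the next hole mark comes under the bush, and then push the locking bolt fully home again. Let go at the end and leave the other things on the bench where they are.

Things in the scene. Friction and masses are not known exactly. Their poses are not given: they have to be found in the camera images.
- head: indexing drill fixture, fixed: round dark cast base 264 mm dia., 55 mm high (four lugs reach 160 mm from the axis); on it a bright plate, 240 mm dia., 24 notches, 58 to 72 mm above the bench, a grey flange 190 mm dia., top at 90 mm, and a black bar knob. Origin on the spindle axis at bench level, z up; bolt on a 60 mm wide ledge on its -y side, out to 230 mm; bush column on its +y side.
- spindle (a joint): angle (rad) of plate, flange and knob, which turn as one; 0 (within 0.01) at the start, growing clockwise seen from above. A spring roller gives 24 clicks a turn, one each 0.2618; leaving a click takes about 0.3 N m, and let go, the plate pulls itself into the nearest click. It cannot turn while the bolt is in a notch.
- knob_grip (a point): bar knob: upright black bar 90 mm long, 22 mm thick, its underside 112 mm and top 158 mm above the bench. Point on the spindle axis, 143 mm above the bench; the frame turns with the knob: y along the bar, x across it, z up. A short pale line marks its +y end, which points at the bush at the start. Flange clamps under it reach up to 106 mm.
- bolt (a joint): travel (m) of the locking bolt: 0 fully home, 0.035 fully drawn, hard stops at both; starts at 0 to 0.003. The tip is clear of the notched plate from 0.0205 on. It slides with 2 to 3 N of friction, stays where it is left, and goes home only when the plate rests in a click (within about 0.015 rad).
- bolt_handle (a point): the bolt's upright handle: black round post 18 mm dia., from 72 to 124 mm above the bench. Point on the post's axis, 112 mm above the bench; 180 mm from the spindle axis when home. Frame parallel to the fixture's: the bolt is drawn along -y (away from the spindle) and goes home along +y. Two steel guide staples between post and plate (up to 162 mm from the spindle axis) are 85 mm high.
- bush (a point): drill bush: steel sleeve 25 mm dia. over the flange's hole circle, 80 mm from the spindle axis on the fixture's +y side; point at its top centre, 120 mm above the bench. A flat arm 26 mm wide, top 116 mm, carries it from a column 142 to 168 mm from the axis; the arm and bush reach in to 67 mm from the axis.
- elbow: copper pipe elbow lying on the bench, about 110 x 110 mm, 46 mm high, pipe 40 mm; not to be moved. Origin at bench level inside the bend.
- tin: upright steel tin, 68 mm dia., 85 mm high; not to be moved. Origin under its centre.
- snips: tin snips lying flat, 240 x 80 mm, 16 mm high; not to be moved. Origin at bench level under the pivot, blades to +x.
- spare_flange: a loose flange lying flat, 190 mm dia. with a 120 mm bore, 5 mm thick; not to be moved. Origin under its centre.
- drill: cordless drill lying on its side, about 240 x 200 mm, 60 mm high; not to be moved. Origin at bench level near its middle, bit to +x.
- finial: pointed zinc cone standing on its base, 96 mm dia., 150 mm high; not to be moved. Origin under its centre.
- mallet: wooden mallet lying down, head 64 mm dia. x 110 mm, handle 250 mm long; not to be moved. Origin at bench level under the head, handle to -x.

How it is judged:
By the outcome, as a careful person would: the job done as asked, in the order asked, and still so for the second after the job is handed in, with the robot touching nothing.
It also fails if it takes over 61 s, if anything falls off the work surface, if the arm or the gripper's body presses on something with over 40 N, if the wrist force passes 120 N, or if a joint passes its speed limit or range.

## Robot

A 7-joint arm with a two-finger parallel gripper is mounted at the origin on the work surface. World frame = base frame: x ahead of the robot, y to its left, z up, the work surface at z = 0. Lengths are in m, angles in rad, forces in N, time in s.
With the tool pointing down it reaches from about 0.425 to 0.95 m from the base axis. Payload 16.7 kg.
Tool frame: the origin (TCP) lies at the centre of the arm's flange, where the gripper is bolted on; the fingertips stand 199 mm ahead of it and the grasp point (between the pads) lies 180 mm ahead of it; x points along the fingers, y is the direction in which the jaws open and shut, and the axes are right-handed (so a half turn about x gives the same grasp; the last joint's range is limited). The gripper opens to 94 mm and grips with 3 to 60 N. Pads are 16 mm wide; open, the fingers measure 119 mm over their backs; the gripper's body (75 mm by 177 mm) begins 78 mm behind the grasp point.
Start: joints at [1.02, 0.426, 0.074, 1.606, -0.034, 1.111, -0.067], TCP at [0.264, -0.621, 0.405] pointing down, gripper open.
Joint ranges: [-2.85, 2.85], [-0.5, 2.14], [-1.23, 1.37], [0.21, 2.46], [-1.02, 4.16], [0.16, 2.05], [-2.73, 2.73]. Speed limits (rad/s): [1.89, 1.89, 2.39, 2.39, 3.01, 3.01, 3.01].

## Interface

Orientations are given as a unit quaternion [w, x, y, z].
In Python, from plant import r gives the robot as it stands. The module is installed in compiled form; this text tells all that it offers.
- The arm moves only by the tool move_arm, never from a script. Its argument "motion" is a list of rows, each a list of 5 numbers: the opening, from 0 (shut) to 1 (fully open), then the shift along the tool's x, y, z in cm, then the turn about the tool's x in degrees. In form: [[fingers, dx, dy, dz, twist], ...]. A call has 1 to 12 rows; each row shifts and turns the commanded pose from where the row before left it, along the tool's axes as they then stand; what a row does not reach is not made up. A row lasts 1/10 s, in which the tool goes at most 50 mm and 8.59 degrees, less where a joint would pass 70% of its speed; a pose out of reach is approached as far as the arm can. A call is refused whole if a number of a shift passes 5 or a number of a turn 8.59, either way. A call with a gripper value outside its range is refused whole. The fingers move at their own pace and stop on an object; "grip_force" is the grip in N (left out, the last holds). Time passes only in rows, so rows that do not move let the fingers close. It gives the time, the measured TCP pose, the force and the opening at its end, in the units of the state.
- r.get_obs(): the state, without advancing time (a new reading comes with each control period).
- r.camera(name): name is "scene" or "side" or "wrist"; returns a dict with "image" (400x640x3 uint8, red, green, blue), "camera_matrix" (3x3 intrinsics, pixels), "rvec" (rotation vector, rad) and "tvec" (3), from world to camera coordinates, as OpenCV has them. Camera axes: x right, y down, z forward; pixel columns grow to the right and rows downward; lengths in m; the calibration is good to about 2 mm. The wrist camera is an equidistant fisheye: a pixel r from the principal point sees the ray r / f radians off the axis. A picture is of the moment at which its call begins. There is no depth.
- r.job_done(): hands the job in, once; it reports no verdict.
The state is a dict: "time": time; "joint_pos": joint angles; "joint_vel": joint speeds; "tau": joint torques, N m; "tool_pos": TCP position; "tcp_rot": TCP orientation; "wrist_force": force on the tool from outside, world axes, zero at the start; "torque": the same for the moment, N m; "opening": finger opening in m.
Only numpy, scipy, OpenCV 4.12 (cv2) and the standard library are available. Lean on these libraries where they do the work, as an engineer would, in place of code of your own. Each camera call takes 0.05 s, during which the arm holds its last target.

## Working session

There is one attempt and no reset: what is moved stays moved. The work goes in short steps, Python scripts to look and compute and a tool call to move; the robot and the scene stay as the last step left them, time stands still between calls to the robot, and variables do not carry over. Pictures are saved under pics/ and viewed, and the job is handed in when it is done.

Besides the shell and the picture viewer there is one more tool, called after "Call:" as name(argument=value, ...) on one line, values as JSON. move_arm: Moves the arm, as the interface text tells. Its arguments: {"type":"object","properties":{"motion":{"type":"array"},"grip_force":{"type":"number"}},"required":["motion"]}

```bash
mkdir -p pics
python3 - <<'E'
from plant import r
import cv2
o=r.get_obs()
for k,v in o.items(): print(k,v)
for n in ["scene","side","wrist"]:
    c=r.camera(n); cv2.imwrite(f"pics/{n}0.png",c["image"][:,:,::-1]); print(n,c["camera_matrix"].tolist() if hasattr(c["camera_matrix"],'tolist') else c["camera_matrix"],c["rvec"],c["tvec"])
E
```

```text
time 0.0
joint_pos [ 1.01947625  0.42672543  0.07385964  1.60658441 -0.03408636  1.11078997
 -0.06709942]
joint_vel [-5.84965787e-04  1.77062733e-04  4.43844135e-04  5.31193588e-04
  1.62116714e-04  2.15169708e-04 -5.22031494e-05]
tau [-3.96778505e-04 -9.35817862e+01  3.66602741e+00 -4.54198444e+01
 -4.88959649e-02  2.01595598e-02  1.60850059e-04]
tool_pos [ 0.26390282 -0.62108238  0.40399008]
tcp_rot [-0.14067676 -0.69276081 -0.14152288  0.69301067]
wrist_force [0.80464167 0.42126084 1.12348031]
torque [0.02397843 0.04696863 0.03520227]
opening 0.09401707617122823
scene [[488.15003985059025, 0.0, 319.5318012967915], [0.0, 488.15003985059025, 198.95466651455854], [0.0, 0.0, 1.0]] [ 1.44167856  1.82840846 -1.00234031] [ 0.13622224 -0.18967628  2.2655132 ]
side [[447.9981407813387, 0.0, 322.83060208467657], [0.0, 447.9981407813387, 195.34540906644182], [0.0, 0.0, 1.0]] [ 0.17790852 -2.83907035  1.17904682] [0.55042121 0.12400081 1.38351476]
wrist [[309.70691628693146, 0.0, 321.08059639017904], [0.0, 309.70691628693146, 197.92104555349724], [0.0, 0.0, 1.0]] [-2.45372765  1.62383241  0.19097638] [-0.67447298 -0.02444589  0.38965411]
```

View pics/scene0.png

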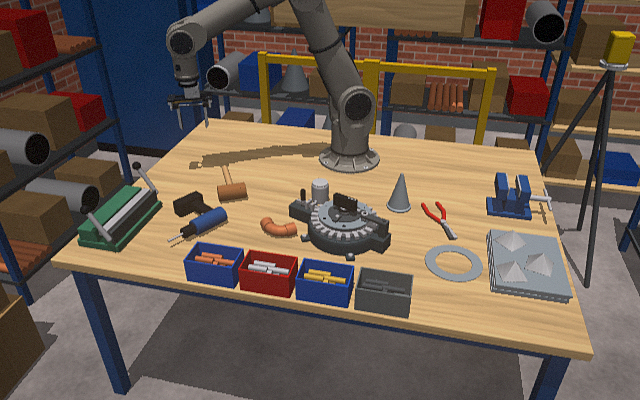

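View pics/side0.png

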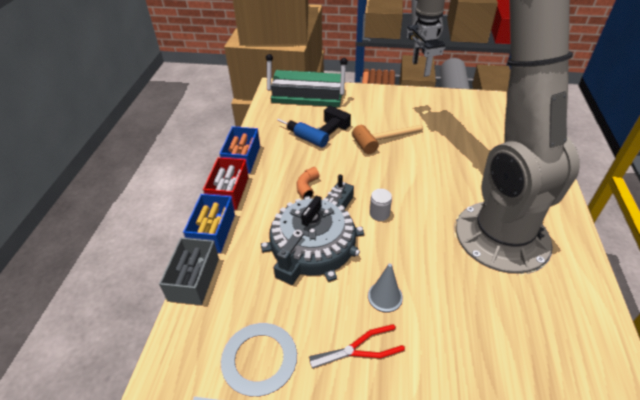

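View pics/wrist0.png

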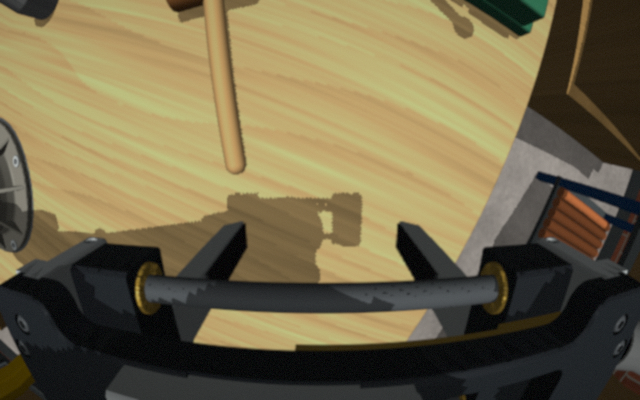

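The fixture is in the middle of the bench: knob at about scene (345,200) and side (312,208), bolt post at about scene (303,195) and side (340,182). I'll zoom in on it.

Run:
```python
import cv2
a=cv2.imread("pics/scene0.png")[165:265,275:405]; cv2.imwrite("pics/sz.png",cv2.resize(a,None,fx=6,fy=6,interpolation=cv2.INTER_CUBIC))
a=cv2.imread("pics/side0.png")[165:290,250:400]; cv2.imwrite("pics/dz.png",cv2.resize(a,None,fx=4.8,fy=4.8,interpolation=cv2.INTER_CUBIC))
```

```text
(no output)
```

View pics/sz.png

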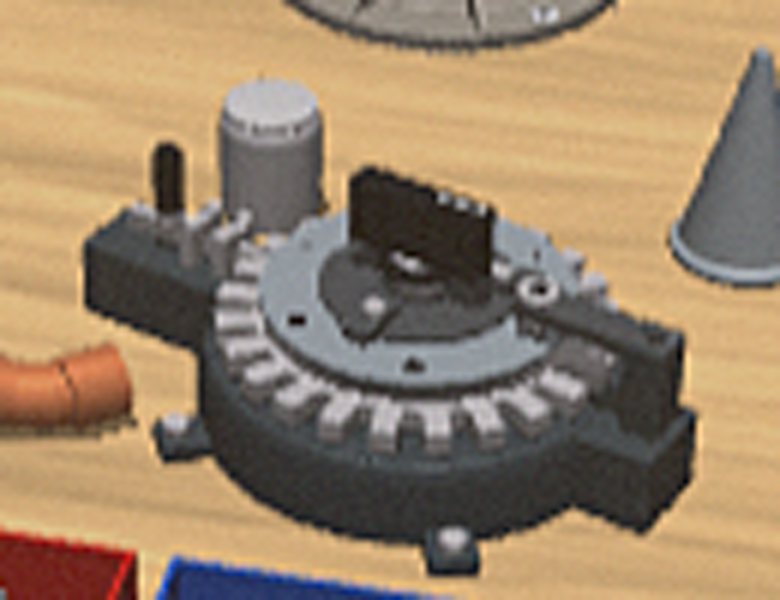

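View pics/dz.png

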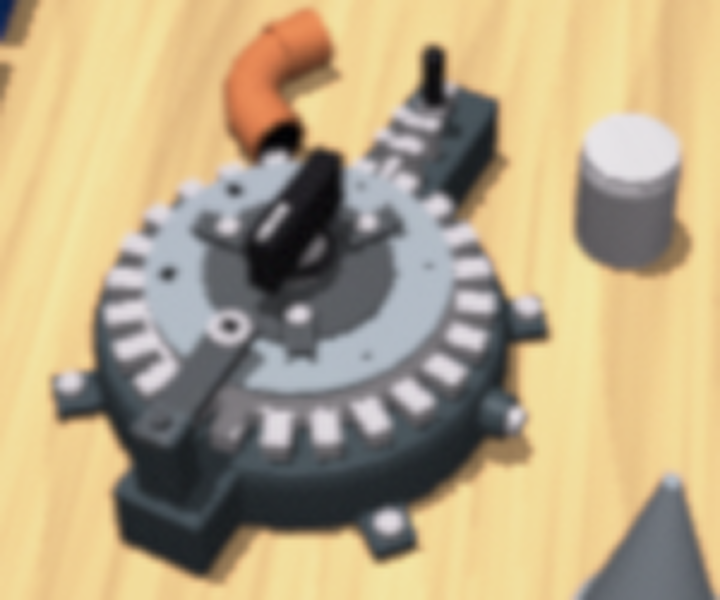

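```bash
cat > h.py <<'E'
import numpy as np, cv2
from scipy.optimize import least_squares
def proj(c,P):
    P=np.atleast_2d(P).astype(float)
    return cv2.projectPoints(P,np.array(c["rvec"],float),np.array(c["tvec"],float),np.array(c["camera_matrix"]),None)[0][:,0]
def fx(p,P):
    P=np.atleast_2d(P); c,s=np.cos(p[2]),np.sin(p[2])
    return np.c_[p[0]+c*P[:,0]-s*P[:,1],p[1]+s*P[:,0]+c*P[:,1],P[:,2]]
E
python3 - <<'E'
from h import *
from plant import r
S=r.camera("scene");D=r.camera("side")
s=lambda x,y:(x/6+275-.4,y/6+165-.4)
d=lambda x,y:(x/4.8+250-.4,y/4.8+165-.4)
bush=[0,.08,.12];
def tri(a,b):
    f=lambda X:np.r_[proj(S,X)[0]-a,proj(D,X)[0]-b]
    q=least_squares(f,[.7,0,.1]); return q.x,q.fun
for n,a,b in [("bush",s(538,289),d(231,326)),("post",s(168,149),d(433,53)),]:
    print(n,*tri(a,b))
def res(p):
    B=fx(p,[bush,[0,-.18-p[3],.124]]); 
    return np.r_[proj(S,B).ravel()-np.r_[s(538,289),s(168,149)],proj(D,B).ravel()-np.r_[d(231,326),d(433,53)]]
for y0 in (0,1.5,3,-1.5):
    q=least_squares(res,[.7,0,y0,0]); print(q.x,q.cost,q.fun.round(2))
    if q.cost<20: p=q.x
np.save("p.npy",p)
# overlay
th=np.linspace(0,2*np.pi,73)
def ring(R,z): return np.c_[R*np.cos(th),R*np.sin(th),0*th+z]
for c,nm in ((S,"scene"),(D,"side")):
    sc=6 if nm=="scene" else 4.8; off=(275,165) if nm=="scene" else (250,165)
    im=cv2.imread("pics/sz.png" if nm=="scene" else "pics/dz.png")
    for P in [ring(.095,.09),ring(.12,.072),ring(.132,.055),ring(.009,.124)+[0,-.18-p[3],0],ring(.0125,.12)+[0,.08,0],
      np.array([[a*.011,b*.045,.158] for a,b in((1,1),(1,-1),(-1,-1),(-1,1),(1,1))]),np.array([[0,0,.158],[0,0,.1]]),np.array([[.03,-.13,.055],[.03,-.23,.055],[-.03,-.23,.055],[-.03,-.13,.055]])]:
        u=(proj(c,fx(p,P))-off+.4)*sc
        cv2.polylines(im,[u.round().astype(int).reshape(-1,1,2)],False,(0,0,255),1)
    cv2.imwrite(f"pics/ov_{nm}.png",im)
E
```

```text
bush [0.60329725 0.1612379  0.11695407] [-0.17360855 -0.19044097 -0.08074537  0.19273802]
post [ 0.51072976 -0.08258941  0.12071904] [-0.07463421 -0.10299683 -0.03599287  0.10234319]
[ 5.75400002e-01  8.76721999e-02 -3.62100305e-01  2.15488498e-04] 0.8349295975962273 [ 0.21 -0.81  0.31 -0.69 -0.37 -0.19 -0.34 -0.32]
[ 5.75400002e-01  8.76721999e-02 -3.62100305e-01  2.15488486e-04] 0.8349295975962154 [ 0.21 -0.81  0.31 -0.69 -0.37 -0.19 -0.34 -0.32]
[ 0.63207826  0.23729698  2.77949235 -0.52021549] 0.834929597596192 [ 0.21 -0.81  0.31 -0.69 -0.37 -0.19 -0.34 -0.32]
[ 5.75400002e-01  8.76721999e-02 -3.62100303e-01  2.15488530e-04] 0.8349295975961923 [ 0.21 -0.81  0.31 -0.69 -0.37 -0.19 -0.34 -0.32]
```

View pics/ov_scene.png

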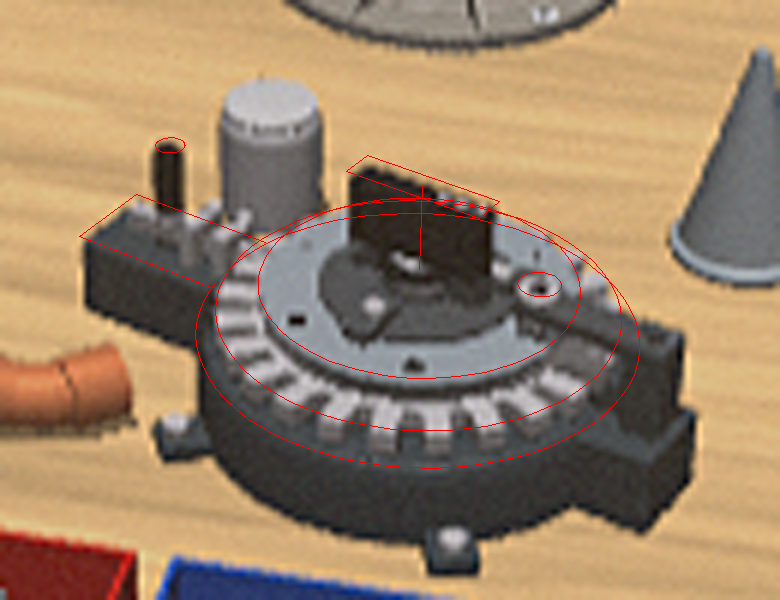

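View pics/ov_side.png

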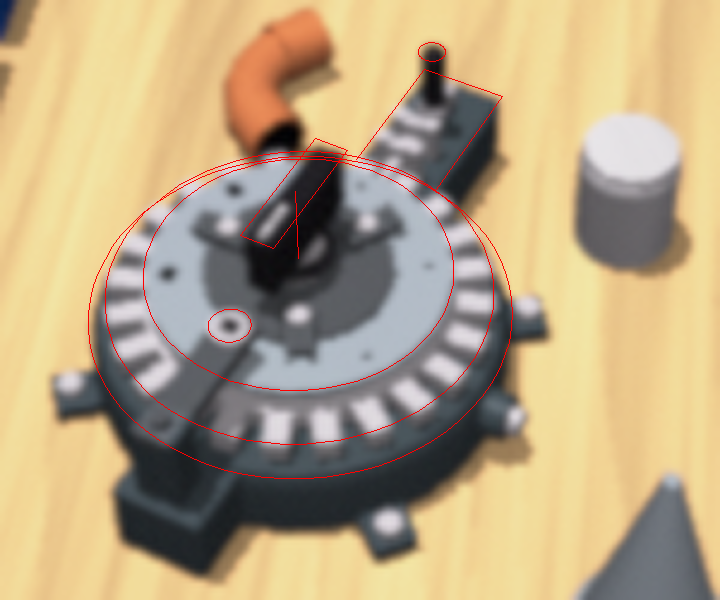

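```bash
cat >> h.py <<'E'
from scipy.spatial.transform import Rotation as Ro
def toolR(o): q=o["tcp_rot"]; return Ro.from_quat([q[1],q[2],q[3],q[0]]).as_matrix()
def plan(o,grasp,ydir):
    """tool-axes shift (cm) for grasp point target, and twist (deg) to make tool y along +-ydir"""
    R=toolR(o); g=o["tool_pos"]+R[:,0]*.18
    sh=R.T@(np.array(grasp)-g)*100
    yd=R.T@np.array([*ydir,0]); a=np.degrees(np.arctan2(yd[2],yd[1])); 
    return g,sh,[a,(a+180+180)%360-180]
E
python3 - <<'E'
from h import *
from plant import r
o=r.get_obs();R=toolR(o);print(R.round(3))
p=np.load("p.npy")
post=fx(p,[0,-.18-p[3],.112])[0]
x=np.array([np.cos(p[2]),np.sin(p[2])])
print(post,plan(o,[*post[:2],.20],x))
E
```

```text
[[-0.     0.391 -0.92 ]
 [ 0.001 -0.92  -0.391]
 [-1.    -0.001  0.   ]]
[ 0.51156063 -0.08085719  0.112     ] (array([ 0.26387767, -0.62105122,  0.22432383]), array([  2.45605674, -40.03034426, -43.92061212]), [np.float64(-46.23303254671782), np.float64(133.76696745328218)])
```

Call:
move_arm(motion=[[1,0,-3.3,-3.6,0],[1,0,-3.3,-3.6,0],[1,0,-3.3,-3.6,0],[1,0,-3.3,-3.6,0],[1,0,-3.3,-3.6,0],[1,0,-3.3,-3.6,0],[1,0,-3.3,-3.6,0],[1,0,-3.3,-3.6,0],[1,0,-3.3,-3.6,0],[1,0,-3.3,-3.6,0],[1,0,-3.3,-3.6,0],[1,0,-3.3,-3.6,0]], grip_force=30)

```text
time: 1.45
tool_pos: [0.5071, -0.0859, 0.405]
tcp_rot: [0.141, 0.693, 0.141, -0.693]
wrist_force: [0.4, -0.6, 0.1]
opening: 0.0941
```

Run:
```python
from h import *
from plant import r
c=r.camera("wrist");cv2.imwrite("pics/w1.png",c["image"][:,:,::-1])
o=r.get_obs();p=np.load("p.npy");print(o["time"],o["joint_pos"].round(3),o["tool_pos"])
post=fx(p,[0,-.18-p[3],.112])[0]
x=np.array([np.cos(p[2]),np.sin(p[2])])
print(plan(o,[*post[:2],.20],x));
```

```text
1.5 [ 0.285  0.181 -0.287  1.944  0.057  1.023 -1.189] [ 0.50968424 -0.07854588  0.40515196]
(array([ 0.51007088, -0.07806737,  0.22515301]), array([ 2.51486455,  0.31919901, -0.01820045]), [np.float64(-45.83314196560381), np.float64(134.16685803439623)])
```

View pics/w1.png

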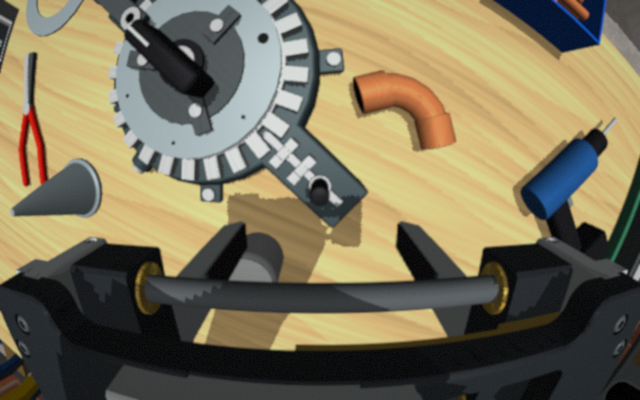

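Run:
```python
import cv2
a=cv2.imread("pics/w1.png")[0:215,100:370]; cv2.imwrite("pics/w1z.png",cv2.resize(a,None,fx=2.7,fy=2.7,interpolation=cv2.INTER_CUBIC))
```

```text
(no output)
```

View pics/w1z.png

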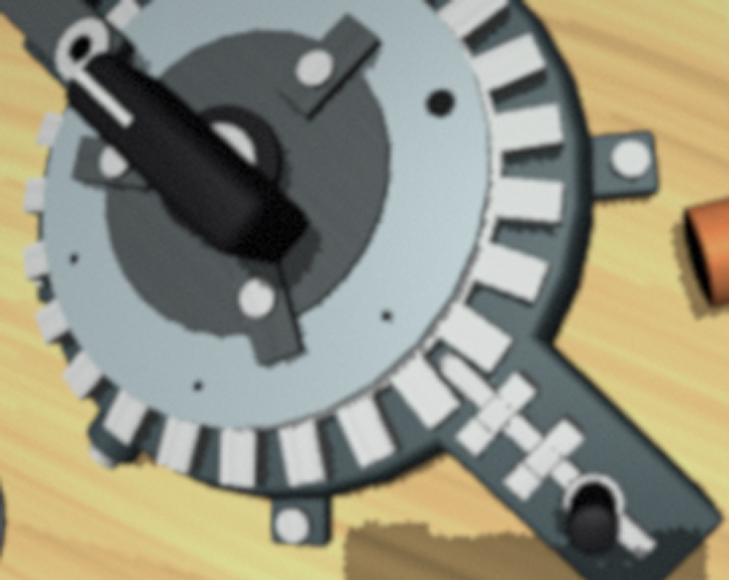

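```bash
cat >> h.py <<'E'
def projw(c,P):
    P=np.atleast_2d(P).astype(float).reshape(-1,1,3)
    return cv2.fisheye.projectPoints(P,np.array(c["rvec"],float).reshape(3,1),np.array(c["tvec"],float).reshape(3,1),np.array(c["camera_matrix"],float),np.zeros((4,1)))[0][:,0]
th=np.linspace(0,2*np.pi,73)
def ring(R,z): return np.c_[R*np.cos(th),R*np.sin(th),0*th+z]
def overlay(c,im,p,sp,off,sc,pr):
    k=lambda a,b:[a*np.cos(sp)+b*np.sin(sp),-a*np.sin(sp)+b*np.cos(sp)]
    K=[[*k(a*.011,b*.045),.158] for a,b in((1,1),(1,-1),(-1,-1),(-1,1),(1,1))]
    for P in [ring(.095,.09),ring(.12,.072),ring(.132,.055),ring(.009,.124)+[0,-.18-p[3],0],ring(.0125,.12)+[0,.08,0],np.array(K),
      np.array([[.03,-.14,.055],[.03,-.23,.055],[-.03,-.23,.055],[-.03,-.14,.055]])]:
        u=(pr(c,fx(p,P))-off+.4)*sc
        cv2.polylines(im,[u.round().astype(int).reshape(-1,1,2)],False,(0,0,255),1)
    return im
E
python3 - <<'E'
from h import *
from plant import r
c=r.camera("wrist");p=np.load("p.npy")
z=lambda x,y:np.array((x/2.7+100-.4,y/2.7-.4))
def res(q):
    return np.r_[projw(c,fx(q,[0,.08,.12]))[0]-z(82,46),projw(c,fx(q,[0,-.18-q[3],.124]))[0]-z(591,520),projw(c,fx(q,[.03,-.23,.055]))[0]-z(722,520)]
q=least_squares(res,p);print(p,q.x,q.fun.round(2));p=q.x
np.save("p.npy",p)
cv2.imwrite("pics/w1o.png",overlay(c,cv2.imread("pics/w1z.png"),p,0,(100,0),2.7,projw))
E
```

```text
[ 5.75400002e-01  8.76721999e-02 -3.62100303e-01  2.15488530e-04] [ 0.58007029  0.09804743 -0.36048412  0.00139251] [-0.39 -0.68 -1.33  1.41  1.9  -1.08]
```

View pics/w1o.png

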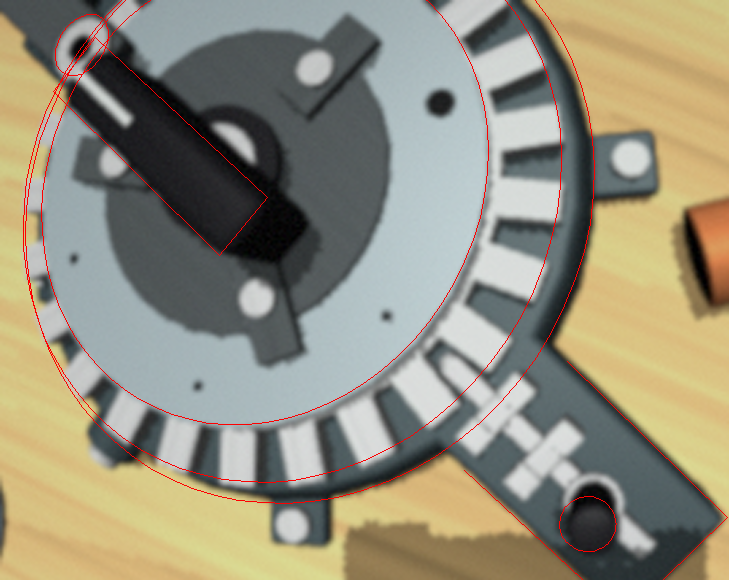

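The arm was still settling during that picture, so I'll take a fresh one.

Run:
```python
from h import *
from plant import r
import pickle
c=r.camera("wrist");pickle.dump(c,open("c2.pkl","wb"));print(r.get_obs()["tool_pos"])
im=c["image"][:,:,::-1].copy();cv2.imwrite("pics/w2.png",im)
zz=cv2.resize(im[0:215,100:370],None,fx=2.7,fy=2.7,interpolation=cv2.INTER_CUBIC);cv2.imwrite("pics/w2z.png",zz)
```

```text
[ 0.50757634 -0.08486217  0.40467836]
```

View pics/w2z.png

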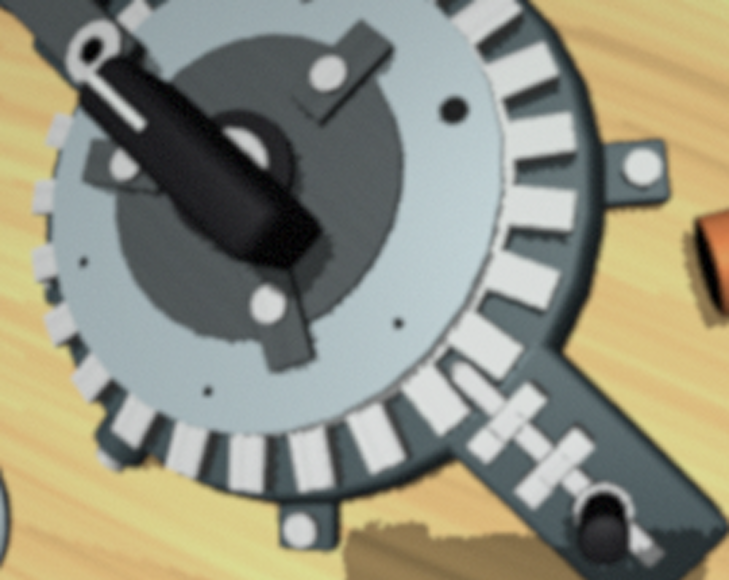

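Run:
```python
from h import *
import pickle
c=pickle.load(open("c2.pkl","rb"));p=np.load("p.npy")
z=lambda x,y:np.array((x/2.7+100-.4,y/2.7-.4))
def res(q):
    return np.r_[projw(c,fx(q,[0,.08,.12]))[0]-z(93,47),projw(c,fx(q,[0,-.18-q[3],.124]))[0]-z(603,527),projw(c,fx(q,[.03,-.23,.055]))[0]-z(729,526)]
q=least_squares(res,p);print(q.x,q.fun.round(2));p=q.x
np.save("p.npy",p)
cv2.imwrite("pics/w2o.png",overlay(c,cv2.imread("pics/w2z.png"),p,0,(100,0),2.7,projw))
```

```text
[ 0.57893723  0.08979629 -0.36611541  0.00131366] [-0.96 -1.13 -1.49  1.55  2.52 -0.85]
```

View pics/w2o.png

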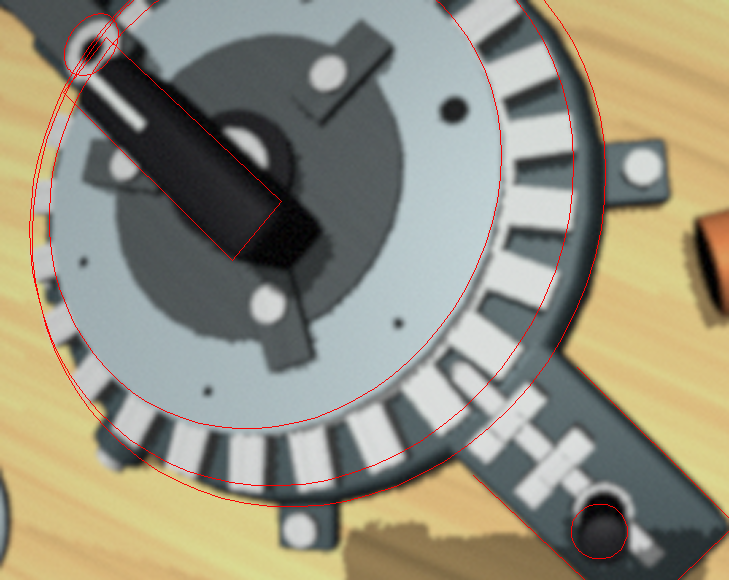

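Call:
move_arm(motion=[[1,0,0,0,-7.7],[1,0,0,0,-7.7],[1,0,0,0,-7.7],[1,0,0,0,-7.7],[1,0,0,0,-7.7],[1,0,0,0,-7.7],[1,0,0,0,0],[1,0,0,0,0]])

```text
time: 2.4
tool_pos: [0.5064, -0.0887, 0.4047]
tcp_rot: [-0.4, -0.583, -0.4, 0.583]
wrist_force: [0.7, 0.3, 0.1]
opening: 0.0939
```

Run:
```python
from h import *
from plant import r
c=r.camera("wrist")
o=r.get_obs();p=np.load("p.npy");print(o["time"],o["joint_pos"].round(3))
post=fx(p,[0,-.18-p[3],.112])[0]
x=np.array([np.cos(p[2]),np.sin(p[2])])
print(post,plan(o,post,x)); 
im=c["image"][:,:,::-1].copy()
cv2.imwrite("pics/w3.png",overlay(c,im,p,0,(0,0),1,projw))
```

```text
2.45 [ 0.375  0.186 -0.367  1.943  0.078  1.026 -0.394]
[ 0.51402857 -0.07950082  0.112     ] (array([ 0.50648836, -0.08847653,  0.22469153]), array([11.26899384,  0.38161985, -1.11001473]), [np.float64(-0.08826097088621483), np.float64(179.9117390291138)])
```

View pics/w3.png

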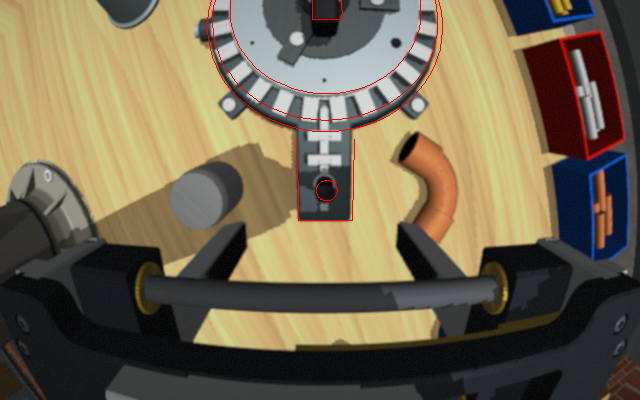

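Call:
move_arm(motion=[[0.8,0,0.4,-1.1,0],[0.8,2.5,0,0,0],[0.7,2.5,0,0,0],[0.6,2.5,0,0,0],[0.6,2.2,0,0,0],[0.6,1.6,0,0,0],[0.6,0,0,0,0],[0.6,0,0,0,0]])

```text
time: 3.25
tool_pos: [0.5148, -0.0784, 0.292]
tcp_rot: [0.401, 0.582, 0.402, -0.582]
wrist_force: [0.4, -0.2, -0.1]
opening: 0.0563
```

Run:
```python
from h import *
from plant import r
c=r.camera("wrist")
o=r.get_obs();p=np.load("p.npy");print(o["time"],o["joint_pos"].round(3),o["wrist_force"])
post=fx(p,[0,-.18-p[3],.112])[0]
x=np.array([np.cos(p[2]),np.sin(p[2])])
print(post,plan(o,post,x)); 
im=c["image"][:,:,::-1].copy()
cv2.imwrite("pics/w4.png",overlay(c,im,p,0,(0,0),1,projw))
```

```text
3.3 [ 0.329  0.336 -0.356  2.034  0.161  0.797 -0.485] [ 0.00229944 -0.44615836  0.18350455]
[ 0.51402857 -0.07950082  0.112     ] (array([ 0.51505285, -0.07854877,  0.11246079]), array([ 0.04598371, -0.06198125,  0.12538935]), [np.float64(0.17735554478480242), np.float64(-179.8226444552152)])
```

View pics/w4.png

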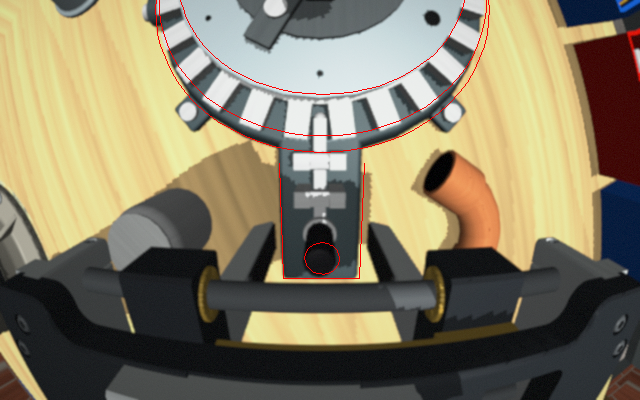

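The post (about (320,262)) sits centred between the fingers. Next I close on it.

Call:
move_arm(motion=[[0,0,0,0,0],[0,0,0,0,0],[0,0,0,0,0],[0,0,0,0,0],[0,0,0,0,0],[0,0,0,0,0]], grip_force=30)

```text
time: 3.9
tool_pos: [0.5139, -0.0788, 0.2917]
tcp_rot: [-0.401, -0.582, -0.402, 0.582]
wrist_force: [-6.6, 2.3, 5.8]
opening: 0.0175
```

Call:
move_arm(motion=[[0,0,0,0.4,0],[0,0,0,0.5,0],[0,0,0,0.5,0],[0,0,0,0.5,0],[0,0,0,0.5,0],[0,0,0,0.5,0],[0,0,0,0.2,0],[0,0,0,0,0],[0,0,0,0,0]])

```text
time: 4.8
tool_pos: [0.5028, -0.1079, 0.2917]
tcp_rot: [-0.401, -0.582, -0.402, 0.582]
wrist_force: [-5.7, 2.2, 7.6]
opening: 0.017
```

Run:
```python
from h import *
from plant import r
c=r.camera("wrist")
o=r.get_obs();p=np.load("p.npy");R=toolR(o);print(o["time"],R.T@o["wrist_force"],o["opening"])
g=o["tool_pos"]+.18*R[:,0]; print(fx([0,0,-p[2]],[g-[p[0],p[1],0]]))
im=c["image"][:,:,::-1].copy()
cv2.imwrite("pics/w5.png",im)
```

```text
4.85 [-7.41449055 -6.38121503  1.10622127] 0.01735595663692829
[[-0.0006389  -0.21191841  0.11169582]]
```

View pics/w5.png

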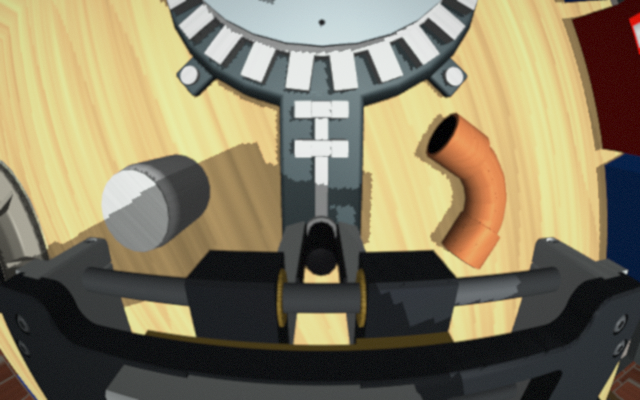

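The bolt is drawn about 31 mm and its tip, at about (321,118), is clear of the plate. I'll release, rise and move above the knob.

Call:
move_arm(motion=[[0.4,0,0,0,0],[0.5,0,0,0,0],[0.6,0,0,0,0],[0.6,-2,0,0,0],[0.7,-4,0,0,0],[0.7,-4,0,0,0],[0.7,-1.5,0,-3,0],[0.7,0,0,-4.5,0],[0.7,0,0,-4.5,0],[0.7,0,0,-4,0],[0.7,0,0,0,0],[0.7,0,0,0,0]])

```text
time: 6.05
tool_pos: [0.5602, 0.0424, 0.4064]
tcp_rot: [-0.402, -0.582, -0.402, 0.582]
wrist_force: [0.3, -0.3, -0.1]
opening: 0.0656
```

Run:
```python
from h import *
from plant import r
c=r.camera("wrist")
o=r.get_obs();p=np.load("p.npy");print(o["time"],o["joint_pos"].round(3),o["wrist_force"],o["opening"])
x=np.array([np.cos(p[2]),np.sin(p[2])])
print(plan(o,[p[0],p[1],.143],x)); 
q=p.copy();q[3]=.031
im=c["image"][:,:,::-1].copy()
cv2.imwrite("pics/w6.png",overlay(c,im,q,0,(0,0),1,projw))
```

```text
6.1 [ 0.188  0.273 -0.448  1.838  0.134  1.061 -0.674] [-0.2374687   0.40972165  0.23696367] 0.0658355363635132
(array([0.55994056, 0.04120317, 0.22641555]), array([ 8.33922836,  0.05555798, -5.2208603 ]), [np.float64(0.1986533131104519), np.float64(-179.8013466868896)])
```

View pics/w6.png

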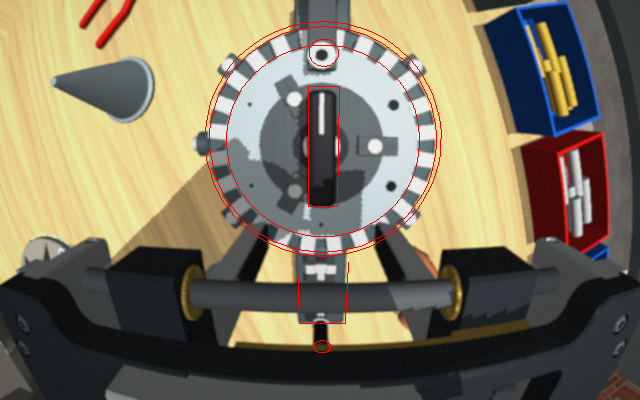

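Call:
move_arm(motion=[[0.6,0,0,-4,0],[0.6,0,0,-1.2,0],[0.6,2.5,0,0,0],[0.6,2.5,0,0,0],[0.6,2,0,0,0],[0.6,1.3,0,0,0],[0.6,0,0,0,0],[0.6,0,0,0,0]])

```text
time: 6.9
tool_pos: [0.5788, 0.0899, 0.3243]
tcp_rot: [0.402, 0.582, 0.401, -0.582]
wrist_force: [0.6, 0.2, 0.0]
opening: 0.0561
```

Run:
```python
from h import *
from plant import r
c=r.camera("wrist")
o=r.get_obs();p=np.load("p.npy");print(o["time"],o["joint_pos"].round(3),o["wrist_force"],o["opening"])
x=np.array([np.cos(p[2]),np.sin(p[2])])
print(plan(o,[p[0],p[1],.143],x)); 
im=c["image"][:,:,::-1].copy()
cv2.imwrite("pics/w7.png",overlay(c,im,p,0,(0,0),1,projw))
```

```text
6.95 [ 0.093  0.401 -0.446  1.863  0.213  0.923 -0.815] [-0.12715273 -0.11797814  0.33406265] 0.05640451023433217
(array([0.57909263, 0.09004562, 0.14468526]), array([ 0.16850423, -0.00584443,  0.02891704]), [np.float64(0.1697546186749968), np.float64(-179.83024538132497)])
```

View pics/w7.png

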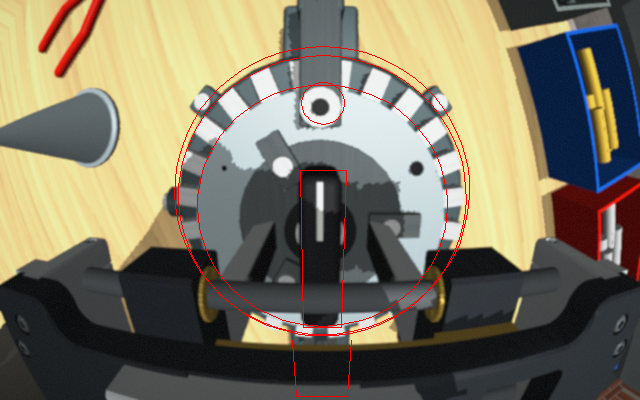

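Call:
move_arm(motion=[[0,0,0,0,0],[0,0,0,0,0],[0,0,0,0,0],[0,0,0,0,0],[0,0,0,0,0],[0,0,0,0,0]], grip_force=55)

```text
time: 7.55
tool_pos: [0.5784, 0.0904, 0.3238]
tcp_rot: [-0.402, -0.582, -0.402, 0.582]
wrist_force: [-4.8, -0.2, 4.4]
opening: 0.0218
```

Gripped at 21.8 mm, which matches the 22 mm bar. Now I turn it clockwise; the first half is a check.

Call:
move_arm(motion=[[0,0,0,0,5],[0,0,0,0,5],[0,0,0,0,5],[0,0,0,0,5],[0,0,0,0,5],[0,0,0,0,5]])

```text
time: 8.15
tool_pos: [0.579, 0.0898, 0.3238]
tcp_rot: [0.236, 0.667, 0.236, -0.666]
wrist_force: [3.6, -3.0, -1.7]
opening: 0.0217
```

Run:
```python
from h import *
from plant import r
c=r.camera("wrist")
o=r.get_obs();p=np.load("p.npy");print(o["time"],o["joint_pos"].round(3),o["wrist_force"],o["torque"],o["opening"])
x=np.array([np.cos(p[2]),np.sin(p[2])])
print(plan(o,[p[0],p[1],.143],x)); 
cv2.imwrite("pics/w8.png",c["image"][:,:,::-1])
```

```text
8.2 [ 0.006  0.388 -0.335  1.869  0.159  0.909 -1.301] [ 3.31311023 -2.4086958  -0.00390051] [-0.48716542 -0.54159426  0.07601782] 0.021668851331116273
(array([0.57923615, 0.08968408, 0.14380402]), array([ 0.08036604, -0.02749816,  0.01640342]), [np.float64(-30.392922964995297), np.float64(149.6070770350047)])
```

View pics/w8.png

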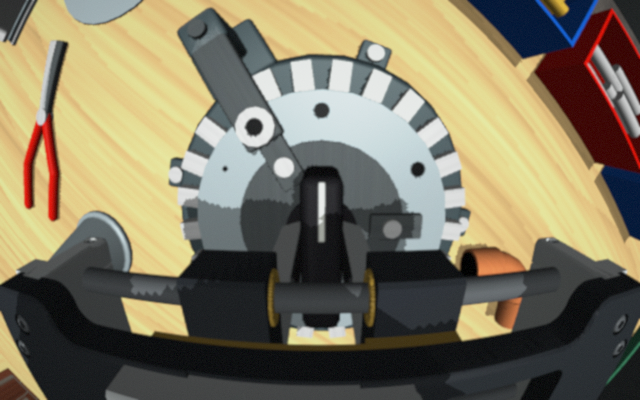

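The plate, flange and knob turn with the tool, and the image shows a relative turn of about 30°. Next is the second half.

Call:
move_arm(motion=[[0,0,0,0,5],[0,0,0,0,5],[0,0,0,0,5],[0,0,0,0,5],[0,0,0,0,5],[0,0,0,0,5],[0,0,0,0,0],[0,0,0,0,0],[0,0,0,0,0]])

```text
time: 9.1
tool_pos: [0.5794, 0.0888, 0.3238]
tcp_rot: [0.057, 0.705, 0.056, -0.704]
wrist_force: [7.1, -8.8, -1.9]
opening: 0.0216
```

Run:
```python
from h import *
from plant import r
c=r.camera("wrist")
o=r.get_obs();p=np.load("p.npy");print(o["time"],o["joint_pos"].round(3),o["wrist_force"],o["torque"],o["opening"])
x=np.array([np.cos(p[2]),np.sin(p[2])])
print(plan(o,[p[0],p[1],.143],x)); 
cv2.imwrite("pics/w9.png",overlay(c,c["image"][:,:,::-1].copy(),p,np.pi/3,(0,0),1,projw))
```

```text
9.15 [-0.078  0.378 -0.229  1.874  0.11   0.9   -1.77 ] [ 6.97567596 -8.45659165 -2.26838984] [-1.35494249 -1.24757839 -0.04183847] 0.022053225213217724
(array([0.57972096, 0.0885739 , 0.14383393]), array([ 0.08309829, -0.13329897,  0.05801066]), [np.float64(-59.847284962951065), np.float64(120.15271503704895)])
```

View pics/w9.png

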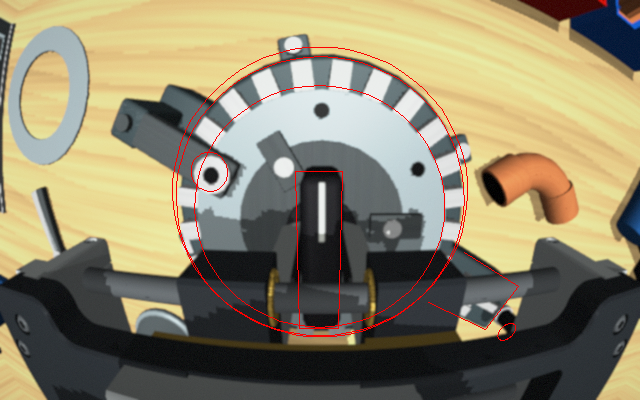

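Call:
move_arm(motion=[[0.3,0,0,0,0],[0.5,0,0,0,0],[0.6,0,0,0,0],[0.6,0,0,0,0],[0.6,-2,0,0,0],[0.6,-3,0,0,0],[0.6,-3,0,0,0],[0.6,0,0,0,0],[0.6,0,0,0,0]])

```text
time: 10.05
tool_pos: [0.5785, 0.0903, 0.4041]
tcp_rot: [0.057, 0.705, 0.057, -0.704]
wrist_force: [0.1, -0.1, -0.2]
opening: 0.0565
```

Run:
```python
from h import *
from plant import r
c=r.camera("wrist")
o=r.get_obs();p=np.load("p.npy");print(o["time"],o["joint_pos"].round(3),o["wrist_force"],o["opening"])
x=np.array([np.cos(p[2]),np.sin(p[2])])
for q in(.0013,.031): print(plan(o,fx(p,[0,-.18-q,.2])[0],x)); 
p[3]=.031
cv2.imwrite("pics/w10.png",overlay(c,c["image"][:,:,::-1].copy(),p,np.pi/3,(0,0),1,projw))
```

```text
10.1 [-0.069  0.294 -0.238  1.8    0.079  1.057 -1.746] [0.02488052 0.51075453 0.28862293] 0.05658559850166129
(array([0.57825899, 0.09021931, 0.22320611]), array([ 2.32431015, 15.72146267,  9.05944393]), [np.float64(-59.79696162320325), np.float64(120.20303837679671)])
(array([0.57825899, 0.09021931, 0.22320611]), array([ 2.3249203 , 18.28827966, 10.55354906]), [np.float64(-59.79696162320325), np.float64(120.20303837679671)])
```

View pics/w10.png

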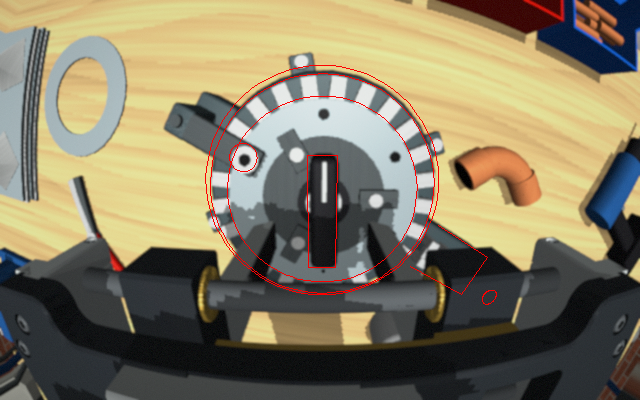

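The knob stands at 60°, matching the overlay. I'll turn back and return to the post.

Call:
move_arm(motion=[[0.6,0,0,0,-8.5],[0.6,0,0,0,-8.5],[0.6,0,0,0,-8.5],[0.6,0,0,0,-8.5],[0.6,0,0,0,-8.5],[0.6,0,0,0,-8.5],[0.6,0,0,0,-8.5],[0.6,0,0,4,-0.3],[0.6,0,0,4.5,0],[0.6,0,0,4.5,0],[0.6,0,0,4,0],[0.6,0,0,2,0]])

```text
time: 11.3
tool_pos: [0.5087, -0.0903, 0.4025]
tcp_rot: [-0.399, -0.583, -0.4, 0.584]
wrist_force: [-0.4, 0.8, -0.2]
opening: 0.0559
```

Call:
move_arm(motion=[[0.6,0,0,0,0],[0.6,0,0,0,0],[0.6,0,0,0,0]])

```text
time: 11.6
tool_pos: [0.5106, -0.086, 0.4032]
tcp_rot: [-0.401, -0.582, -0.401, 0.582]
wrist_force: [0.5, 0.7, 0.3]
opening: 0.0567
```

Run:
```python
from h import *
from plant import r
c=r.camera("wrist")
o=r.get_obs();p=np.load("p.npy");print(o["time"],o["joint_pos"].round(3),o["wrist_force"],o["opening"])
x=np.array([np.cos(p[2]),np.sin(p[2])]);p[3]=.031
print(plan(o,fx(p,[0,-.18-p[3],.112])[0],x)); 
cv2.imwrite("pics/w11.png",overlay(c,c["image"][:,:,::-1].copy(),p,np.pi/3,(0,0),1,projw))
```

```text
11.65 [ 0.336  0.191 -0.331  1.939  0.071  1.024 -0.391] [-0.41895734  0.64476097 -0.90723717] 0.05662157229179406
(array([ 0.51055722, -0.08588114,  0.22328498]), array([11.12775495,  0.09977809,  2.25211342]), [np.float64(0.09383887909364139), np.float64(-179.90616112090635)])
```

View pics/w11.png

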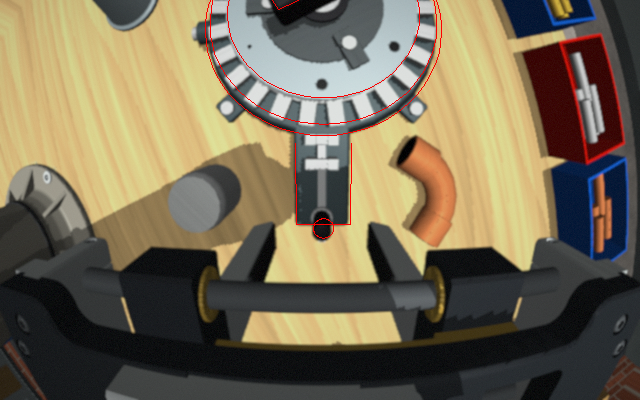

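Call:
move_arm(motion=[[0.6,0,0.1,2.2,0],[0.6,2.5,0,0,0],[0.6,2.5,0,0,0],[0.6,2.5,0,0,0],[0.6,2.2,0,0,0],[0.6,1.4,0,0,0],[0.6,0,0,0,0],[0,0,0,0,0],[0,0,0,0,0],[0,0,0,0,0],[0,0,0,0,0],[0,0,0,0,0]], grip_force=30)

```text
time: 12.85
tool_pos: [0.5034, -0.108, 0.2931]
tcp_rot: [0.401, 0.583, 0.4, -0.583]
wrist_force: [-7.1, 2.3, 2.6]
opening: 0.0199
```

Call:
move_arm(motion=[[0,0,0,0,0],[0,0,0,-0.4,0],[0,0,0,-0.5,0],[0,0,0,-0.5,0],[0,0,0,-0.4,0],[0,0,0,-0.4,0],[0,0,0,-0.4,0],[0,0,0,-0.2,0],[0,0,0,0,0]])

```text
time: 13.75
tool_pos: [0.5129, -0.0814, 0.2929]
tcp_rot: [-0.4, -0.582, -0.401, 0.583]
wrist_force: [-7.1, 3.6, 9.2]
opening: 0.0178
```

```bash
cat > st.py <<'E'
from h import *
from plant import r
import sys
c=r.camera("wrist")
o=r.get_obs();p=np.load("p.npy");R=toolR(o);print(o["time"],"tool F",(R.T@o["wrist_force"]).round(1),o["opening"])
g=o["tool_pos"]+.18*R[:,0]; print(fx([0,0,-p[2]],[g-[p[0],p[1],0]]))
cv2.imwrite(sys.argv[1],c["image"][:,:,::-1])
E
python3 st.py pics/w12.png
```

```text
13.8 tool F [-9.8 -7.1  0.4] 0.017710170659121727
[[-0.00063371 -0.1835445   0.1129344 ]]
```

View pics/w12.png

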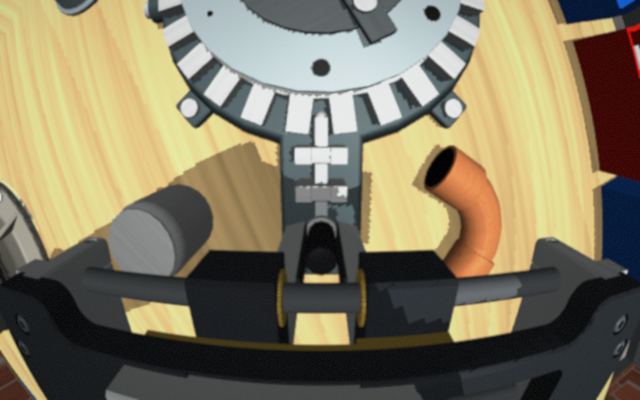

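The bolt tip has entered the notch, at about (320,115). I'll push on in small steps until the hard stop shows in the force.

Call:
move_arm(motion=[[0,0,0,-0.2,0],[0,0,0,-0.1,0],[0,0,0,0,0]])

```text
time: 14.1
tool_pos: [0.5139, -0.0788, 0.2929]
tcp_rot: [-0.4, -0.582, -0.401, 0.583]
wrist_force: [-8.9, 2.7, 9.6]
opening: 0.0173
```

```bash
python3 st.py pics/w13.png
```

```text
14.15 tool F [-9.5 -7.   1.5] 0.017287129844907913
[[-0.00066585 -0.18090062  0.11289844]]
```

Call:
move_arm(motion=[[0,0,0,-0.2,0],[0,0,0,0,0]])

```text
time: 14.35
tool_pos: [0.5146, -0.0769, 0.2929]
tcp_rot: [-0.4, -0.582, -0.401, 0.583]
wrist_force: [-7.2, 2.3, 10.1]
opening: 0.0175
```

```bash
python3 st.py pics/w14.png
```

```text
14.4 tool F [-10.3  -8.1   0.8] 0.01732033381907611
[[-0.0006267  -0.17884621  0.11293144]]
```

Call:
move_arm(motion=[[0,0,0,-0.2,0],[0,0,0,0,0]])

```text
time: 14.6
tool_pos: [0.515, -0.0761, 0.2929]
tcp_rot: [-0.4, -0.582, -0.4, 0.584]
wrist_force: [-9.5, -5.0, 12.7]
opening: 0.0171
```

```bash
python3 st.py pics/w15.png
```

```text
14.65 tool F [-12.2  -7.2   7.7] 0.01734636575896258
[[-0.00065952 -0.17821166  0.11288764]]
```

Call:
move_arm(motion=[[0,0,0,-0.2,0],[0,0,0,0,0]])

```text
time: 14.85
tool_pos: [0.5153, -0.0756, 0.2929]
tcp_rot: [-0.4, -0.581, -0.4, 0.585]
wrist_force: [-12.6, -14.2, 16.1]
opening: 0.0174
```

```bash
python3 st.py pics/w16.png
```

```text
14.9 tool F [-15.4  -8.1  18.5] 0.017558899289880206
[[-0.00066073 -0.17800708  0.11287588]]
```

View pics/w16.png

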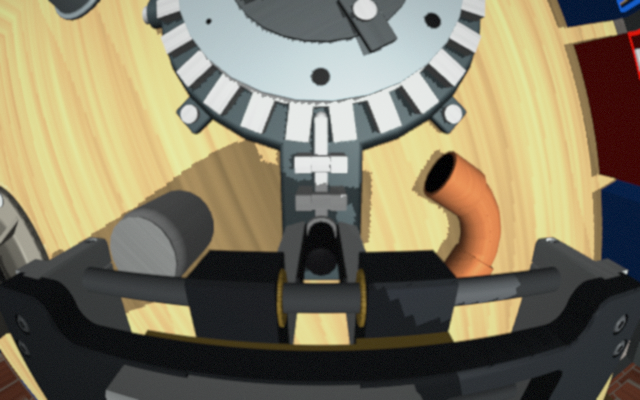

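The push force rose to 18 N with almost no motion (0.2 mm for a 2 mm command), so the bolt is on its home stop. I'll let go and rise.

Call:
move_arm(motion=[[0.3,0,0,0,0],[0.5,0,0,0,0],[0.6,0,0,0,0],[0.6,0,0,0,0],[0.6,-2,0,0,0],[0.6,-4,0,0,0],[0.6,-4,0,0,0],[0.6,-1,0,3,0],[0.6,0,0,2,0],[0.6,0,0,0,0],[0.6,0,0,0,0],[0.6,0,0,0,0]])

```text
time: 16.1
tool_pos: [0.499, -0.1193, 0.4025]
tcp_rot: [0.401, 0.583, 0.401, -0.582]
wrist_force: [0.0, -0.7, -0.2]
opening: 0.0566
```

Run:
```python
from h import *
from plant import r
c=r.camera("wrist")
o=r.get_obs();p=np.load("p.npy");print(o["time"],o["wrist_force"],o["opening"])
p[3]=0
im=cv2.resize(c["image"][0:260,160:480,::-1],None,fx=2.3,fy=2.3,interpolation=cv2.INTER_CUBIC)
cv2.imwrite("pics/w17.png",overlay(c,im,p,np.pi/3,(160,0),2.3,projw))
s=r.camera("side");cv2.imwrite("pics/side2.png",s["image"][:,:,::-1])
```

```text
16.15 [0.1468205  0.41648582 0.06807753] 0.05629365784796131
```

View pics/w17.png

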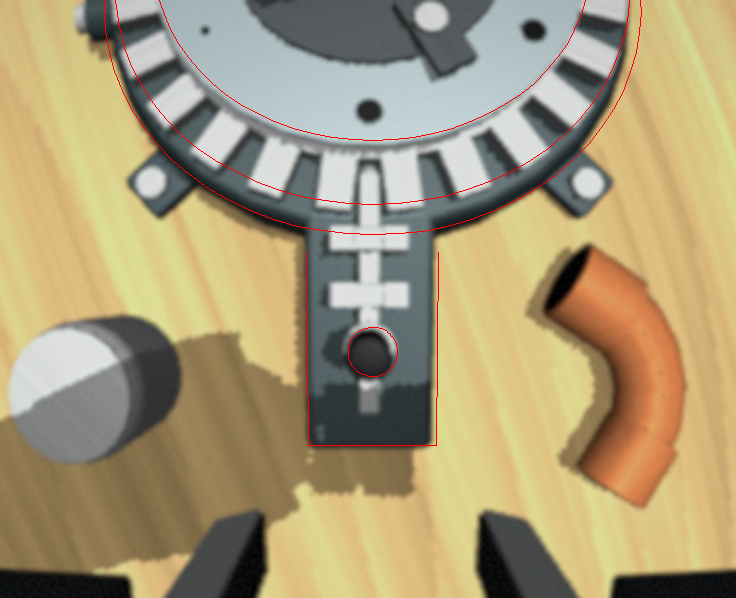

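View pics/side2.png

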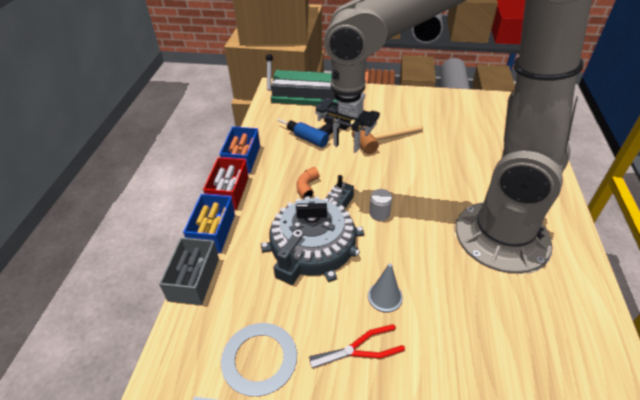

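The post lies on the overlay for travel 0, at about (371,352). The bolt tip is in a notch at (369,170), and everything else is where it was. I'm handing in the job.

```bash
python3 -c "
from plant import r
print(r.job_done())"
```

```text
the job is handed in; nothing more can be done
None
```

The indexing job is done and handed in at about 16 s, against the 61 s limit.

- **Bolt drawn:** I drew the bolt about 31 mm, and the picture showed its tip clear of the notched plate.
- **Knob turned:** I turned it clockwise by four clicks. The tool measured 59.9° while gripping, and after letting go the knob matched the 60° overlay.
- **Bolt pushed home:** I pushed until it reached the hard stop: 18 N, with only 0.2 mm of movement for a 2 mm command. After release, the post lay on the overlay for zero travel and the tip was in its notch.
- **At the end:** the gripper was open and clear with the wrist force near zero, and nothing else on the bench looked moved in the last side picture.

Two readings disagreed:
- The fixed cameras and the wrist camera placed the fixture about 4 mm apart. I used the wrist fit.
- At the home stop, the tool read the post at 178 mm from the spindle axis instead of 180 mm, about the size of the calibration error.

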